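# Hook the lid onto the pill organiser

## Robot

A 7-joint arm with a two-finger parallel gripper is mounted at the origin on the work surface. World frame = base frame: x ahead of the robot, y to its left, z up, the work surface at z = 0. Lengths are in m, angles in rad, forces in N, time in s.
With the tool pointing down it reaches from about 0.425 to 0.925 m from the base axis. Payload 6.8 kg.
Tool frame: the origin (TCP) lies midway between the tips of the shut fingers; the grasp point (between the pads) lies 19 mm behind it (ctrl.hold_point_z is the z of the grasp point in the tool frame, in m); z points along the fingers, y is the line along which they close (so a half turn about z gives the same grasp; the last joint's range is limited). The gripper opens to 88 mm and grips with 3 to 60 N. Pads are 20 mm wide; open, the fingers measure 115 mm over their backs; the gripper's body (75 mm by 178 mm) begins 61 mm behind the grasp point.
Start: joints at [-1.414, 0.477, 0.022, 1.555, -0.011, 1.109, -0.083], TCP at [0.177, 0.651, 0.223] pointing down, gripper open.
Joint ranges: [-2.96, 2.96], [-0.34, 2.1], [-1.41, 1.46], [0.24, 2.44], [-1.37, 4.51], [0.17, 1.92], [-2.96, 2.96]. Speed limits (rad/s): [2.39, 2.39, 3.14, 3.14, 3.14, 3.14, 3.14].

## Interface

Orientations are given as a rotation vector (axis times angle).
In Python, from bench import ctrl, capture, workorder, spot_in gives the robot as it stands.
- The arm moves only by the shell command python3 -m inch 'ROWS' [FORCE]. ROWS is a JSON object of lists of equal length, an entry for each row: "travel": the shift along the tool's x, y, z normalised to -1 to 1, where 1 is 0.03 m, a list of three; "twist": the turn about the tool's z normalised to -1 to 1, where 1 is 0.08 rad; "fingers": the opening, from 0 (shut) to 1 (fully open). A call has 1 to 8 rows; each row shifts and turns the commanded pose from where the row before left it, along the tool's axes as they then stand; what a row does not reach is not made up. A row lasts 1/12 s, in which the tool goes at most 41.7 mm and 7.16 degrees, less where a joint would pass 70% of its speed; a pose out of reach is approached as far as the arm can. A call with a number of a shift or a turn outside -1 to 1 is refused whole. A call with a gripper value outside its range is refused whole. The fingers move at their own pace and stop on an object; FORCE is the grip in N (left out, the last holds). Time passes only in rows, so rows that do not move let the fingers close. It gives the time, the measured TCP pose, the force, the opening and the grip force at its end, in the units of the state.
- ctrl.get_obs(): the state, without advancing time (a new reading comes with each control period).
- capture(name): name is "scene" or "side" or "wrist"; returns a dict with "img" (400x640x3 uint8, blue, green, red), "range_z" (400x640 float32, m along the optical axis (not along the pixel's ray), 0 where there is no reading), "camera_matrix" (3x3 intrinsics, pixels), "rvec" (rotation vector, rad) and "tvec" (3), from world to camera coordinates, as OpenCV has them. Camera axes: x right, y down, z forward; pixel columns grow to the right and rows downward; lengths in m; the calibration is good to about 2 mm. A picture is of the moment at which its call begins.
- workorder.finish_job(): hands the job in; it is judged then, once.
Trained networks look in the newest picture that a camera, given by its name, has taken for a name from the list of things; names that differ only in an ending like _2 or _b are one class to them, and where a whole thing is asked for, a point or a joint stands for the part that bears it (a point fixed in the world has none). Each returns a list of dicts, best first, with "p" (0 to 1); they miss things now and then, are a little off and sometimes report something else, mostly with a low value. They report only what shows in the picture. A call takes as long as a camera call. They do not tell look-alikes from the thing itself.
- spot_in(label, camera): "extent" ([left, top, right, bottom] in pixels, round what is visible of it).
The state is a dict: "time_s": time; "joint_positions": joint angles; "qd": joint speeds; "joint_torque": joint torques, N m; "tool_pos": TCP position; "orientation": TCP orientation; "force": force on the tool from outside, world axes, zero at the start; "torque": the same for the moment, N m; "width": finger opening in m; "gripper_force": force on a finger pad.
Only numpy, scipy, OpenCV 4.12 (cv2) and the standard library are available. Lean on these libraries where they do the work, as an engineer would, in place of code of your own. Each camera call takes 0.05 s, during which the arm holds its last target. There are 200 camera calls.

## Task

Close the pill organiser on the bathroom shelf with the longer of the two loose lids: with the lid tilted, hook the edge farther from its grip tab under the organiser's overhanging lip, then gently swing the other end down until the lid lies flat and square on the compartments, and let go. Do not let the raised end drop, and leave the shorter lid where it lies.

Things in the scene. Friction and masses are not known exactly. Their poses are not given: they have to be found in the camera images.
- organiser: Blue-grey open pill organiser, fixed, 144 (x) x 96 (y) mm; origin under its centre, z up. Lid rests on wall tops, z = 34 mm, between end walls' inner faces x = -66 and +66 mm (12 mm play). -x wall (towards robot, yaw up to 0.35 rad) carries the lip: x -72 to -48, full width, underside z = 50, top 54 mm. +x wall is a stop, top z = 42 mm. No side rims. Lid cannot be lowered flat past the lip.
- long_lid: Longer loose lid, same plastic: panel 120 (x) x 96 (y) x 5 mm, about 80 g, lying flat on the shelf, tab up. Origin: centre of the panel's underside; z up, +x from the hooking edge towards the tab end. Grip tab 14 (x) x 36 (y) mm, from z = 5 to 35 mm, centred at x = +15, y = 0 mm. Yaw up to 0.4 rad.
- hook_edge (a point): Middle of the lower edge of the long lid's -x end (x = -60, y = 0, z = 0 mm in the lid's frame): the edge farther from the tab, which goes under the lip. Axes as the lid's.
- short_lid: The shorter loose lid, of another box, to be left alone: panel 84 (x) x 96 (y) x 5 mm with the same tab (centred at x = +10 mm). Origin: centre of the panel's underside. It and the long lid lie on either side of the organiser; which is where varies.
Mind the look-alikes: they are no part of the job. What is shaped like the long_lid but green is not meant.

How it is judged:
On the way:
1. the hooking edge is under the lip while the other end is still raised (lid tilted more than 4 degrees) (x of hook_edge in the frame of organiser between -0.068 and -0.051 m and z of hook_edge in the frame of organiser between 0.031 and 0.047 m and y of hook_edge in the frame of organiser between -0.02 and 0.02 m and angle between long_lid's own z axis and vertical above 0.07 rad), for 0.1 s.
At the end, for the whole second after the job is handed in: The long lid lies flat (within 2 degrees, underside within 2.5 mm of the wall tops) on the organiser between lip wall and stop, its hooking edge at least 3 mm under the lip, within 15 mm sideways and 10 degrees in yaw, released and at rest (x of long_lid in the frame of organiser between -0.009 and 0.009 m and y of long_lid in the frame of organiser between -0.015 and 0.015 m and z of long_lid in the frame of organiser between 0.031 and 0.0365 m and x of hook_edge in the frame of organiser below -0.051 m and angle between long_lid's own z axis and vertical below 0.035 rad and angle between the x axis of long_lid and the x axis of organiser, either way round below 0.18 rad and linear speed of long_lid below 0.02 m/s); the robot touches nothing.
It fails at once if the shorter lid is moved more than 25 mm (distance of short_lid from where it was at the start of the episode above 0.025 m).
It fails at once if the lid is dropped onto the organiser (turns faster than 4 rad/s there, as when its raised end falls 8 mm or more) (horizontal distance between long_lid and organiser below 0.06 m and angular speed of long_lid above 4 rad/s).
It also fails if it takes over 43 s, if anything falls off the work surface, if the arm or the gripper's body presses on something with over 40 N, if the wrist force passes 120 N, or if a joint passes its speed limit or range.

## Working session

There is one attempt and no reset: what is moved stays moved. The work goes in short steps, Python scripts to look and compute and a shell command to move; the robot and the scene stay as the last step left them, time stands still between calls to the robot, and variables do not carry over. Pictures are saved under pics/ and viewed, at most 10 in all, crops included, and the job is handed in when it is done.

```bash
mkdir -p pics; cat > h.py <<'E'
import numpy as np, cv2
from bench import ctrl, capture, workorder, spot_in
def world(c):
    K=c["camera_matrix"];R,_=cv2.Rodrigues(np.array(c["rvec"],float));t=np.array(c["tvec"],float).ravel()
    z=c["range_z"];v,u=np.mgrid[:z.shape[0],:z.shape[1]]
    P=np.stack([(u-K[0,2])/K[0,0]*z,(v-K[1,2])/K[1,1]*z,z],-1)
    W=(P-t)@R; W[z==0]=np.nan
    return W
E
python3 - <<'E'
from h import *
ims=[]
for n in ("scene","side","wrist"):
    c=capture(n); cv2.imwrite(f"pics/{n}0.png",c["img"]); np.savez(f"{n}0.npz",**c)
    for l in ("organiser","long_lid","short_lid"):
        W=world(c)
        for d in spot_in(l,n)[:4]:
            e=[int(x) for x in d["extent"]]; 
            p=np.nanmedian(W[max(e[1],0):e[3],max(e[0],0):e[2]].reshape(-1,3),axis=0)
            print(n,l,round(d["p"],2),e,p.round(3))
print(ctrl.hold_point_z, ctrl.get_obs())
E
```

```text
scene organiser 0.7 [275, 193, 339, 254] [0.485 0.024 0.032]
scene long_lid 0.72 [367, 255, 441, 310] [0.574 0.266 0.016]
scene long_lid 0.59 [451, 196, 517, 226] [0.244 0.363 0.004]
scene long_lid 0.25 [165, 196, 217, 223] [ 0.533 -0.258  0.016]
scene short_lid 0.72 [164, 196, 220, 223] [ 0.531 -0.255  0.016]
side organiser 0.92 [321, 175, 394, 230] [0.495 0.024 0.027]
side long_lid 0.69 [300, 150, 355, 176] [0.554 0.265 0.013]
side long_lid 0.64 [179, 166, 241, 193] [0.239 0.365 0.002]
side short_lid 0.67 [431, 260, 506, 308] [ 0.514 -0.264  0.015]
-0.0187 {'time_s': 0.6, 'joint_positions': array([-1.41410456,  0.47697996,  0.0224025 ,  1.55543126, -0.01151046,
        1.10930018, -0.08308145]), 'qd': array([-0.00037547, -0.00058987, -0.00074077,  0.00037003,  0.00074815,
       -0.0022419 ,  0.00101984]), 'joint_torque': array([-5.50576824e-04, -5.82413077e+01,  1.53189339e+00, -2.72818333e+01,
       -5.45910909e-02,  1.01428301e-02,  5.50229174e-06]), 'tool_pos': array([0.1766466 , 0.65147671, 0.22266417]), 'orientation': array([-4.14732226e-01, -3.11407550e+00, -1.72232422e-05]), 'force': array([ 0.08662251,  0.40109147, -0.3120095 ]), 'torque': array([ 0.05624312,  0.00543151, -0.04527333]), 'gripper_force': 0.0, 'width': 0.08813283428590488}
```

View pics/scene0.png

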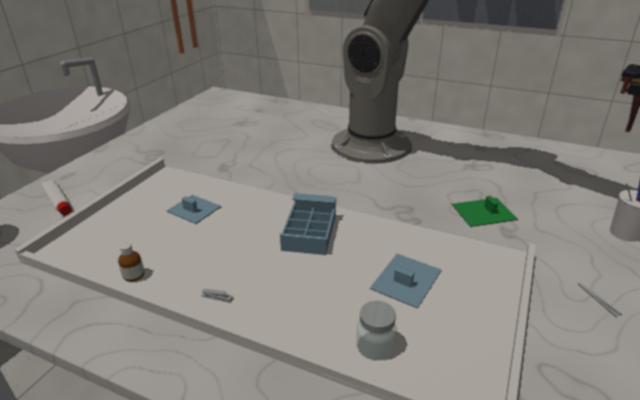

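The scene view shows the organiser at (308,223), the long blue lid at (406,280), the short lid at (194,208), the green look-alike at (485,211) and a jar at (378,330). Next I fit their poses.

```bash
python3 - <<'E'
from h import *
B={"scene":{"org":[270,188,345,260],"long":[362,250,446,315]},"side":{"org":[316,170,400,235],"long":[295,146,360,180]}}
for n in B:
    c=dict(np.load(f"{n}0.npz")); W=world(c)
    hsv=cv2.cvtColor(c["img"],cv2.COLOR_BGR2HSV)
    for k,(a,b,e,f) in B[n].items():
        h=hsv[b:f,a:e].reshape(-1,3); w=W[b:f,a:e].reshape(-1,3)
        m=(h[:,1]>60)&(h[:,0]>90)&(h[:,0]<120)&np.isfinite(w[:,0])
        p=w[m]
        print(n,k,m.sum(),"z pct",np.percentile(p[:,2],[2,10,25,50,75,90,98]).round(4), "shelf z",np.median(w[(h[:,1]<40)&np.isfinite(w[:,0])][:,2]).round(4))
        if k=="long":
            zz=np.median(p[:,2]); q=p[abs(p[:,2]-zz)<.008]; t=p[p[:,2]>zz+.022]
            print(" tab",np.median(t,axis=0).round(4),len(t)); 
            if len(t)>4: print(" tabrect",cv2.minAreaRect(t[:,:2].astype(np.float32)*1000))
            print(" rect",cv2.minAreaRect(q[:,:2].astype(np.float32)*1000))
        else:
            q=p[p[:,2]>.01]; print(" rect",cv2.minAreaRect(q[:,:2].astype(np.float32)*1000))
            zt=np.percentile(p[:,2],98); q=p[p[:,2]>zt-.006]; print(" liprect",len(q),cv2.minAreaRect(q[:,:2].astype(np.float32)*1000))
E
```

```text
scene org 2128 z pct [0.0205 0.0252 0.0305 0.0377 0.0439 0.049  0.0655] shelf z 0.0118
 rect ((494.32611083984375, 31.24866485595703), (145.5631103515625, 93.5772476196289), 15.127066612243652)
 liprect 100 ((438.0970764160156, 16.201030731201172), (21.03975486755371, 87.66634368896484), 16.66960334777832)
scene long 637 z pct [0.0149 0.0159 0.0166 0.0178 0.0276 0.04   0.0466] shelf z 0.0123
 tab [0.576  0.2666 0.0442] 67
 tabrect ((571.0880126953125, 262.9461975097656), (35.02130126953125, 16.90313720703125), 81.14256286621094)
 rect ((557.8206176757812, 265.15667724609375), (90.03860473632812, 117.0953598022461), 81.94124603271484)
side org 2555 z pct [0.0143 0.0193 0.0289 0.0391 0.0476 0.0644 0.0661] shelf z 0.0115
 rect ((484.0881042480469, 104.77401733398438), (160.15895080566406, 274.2352600097656), 3.3905797004699707)
 liprect 343 ((430.98822021484375, 13.991527557373047), (26.071500778198242, 96.79810333251953), 15.227836608886719)
side long 688 z pct [0.0137 0.0152 0.0158 0.0165 0.0174 0.0304 0.0459] shelf z 0.0115
 tab [0.5636 0.2555 0.0449] 45
 tabrect ((566.2268676757812, 260.86309814453125), (39.57759475708008, 13.356468200683594), 82.8841552734375)
 rect ((551.5303955078125, 262.6672058105469), (98.16045379638672, 120.18663024902344), 81.18656158447266)
```

```bash
python3 -m inch '{"travel":[[-1,-0.57,0],[-1,-0.57,0],[-1,-0.57,0],[-1,-0.57,0],[-1,-0.57,0],[-1,-0.57,0],[-1,-0.57,0],[-1,-0.57,0]],"twist":[0,0,0,0,0,0,0,0],"fingers":[1,1,1,1,1,1,1,1]}' 3; python3 -m inch '{"travel":[[-1,-0.57,0],[-1,-0.57,0],[-1,-0.57,0],[-1,-0.57,0],[-1,-0.57,0],[-1,-0.57,0],[-1,-0.57,0],[-1,-0.57,0]],"twist":[0,0,0,0,0,0,0,0],"fingers":[1,1,1,1,1,1,1,1]}'; python3 -m inch '{"travel":[[0,0,0.5],[0,0,0.5],[0,0,0]],"twist":[-0.75,-0.75,0],"fingers":[1,1,1]}'
python3 - <<'E'
from h import *
c=capture("wrist"); cv2.imwrite("pics/w1.png",c["img"]); np.savez("w1.npz",**c)
print(spot_in("long_lid","wrist"),spot_in("organiser","wrist")); W=world(c)
hsv=cv2.cvtColor(c["img"],cv2.COLOR_BGR2HSV)
m=(hsv[...,1]>60)&(hsv[...,0]>90)&(hsv[...,0]<120)&np.isfinite(W[...,0])&(np.hypot(W[...,0]-.56,W[...,1]-.264)<.11)
p=W[m];zz=np.median(p[:,2]);t=p[p[:,2]>zz+.022]
print(zz,len(p),cv2.minAreaRect(p[abs(p[:,2]-zz)<.008][:,:2].astype(np.float32)*1000))
print("tab",len(t),np.median(t[:,2]) if len(t) else 0,cv2.minAreaRect(t[:,:2].astype(np.float32)*1000))
E
```

```text
time_s: 1.27
tool_pos: [0.3735, 0.4554, 0.223]
orientation: [0.415, 3.114, 0.001]
force: [0.5, 0.7, 0.4]
width: 0.0877
gripper_force: 0.0
time_s: 1.93
tool_pos: [0.5694, 0.2605, 0.2229]
orientation: [0.415, 3.114, 0.001]
force: [-0.4, 1.3, -0.2]
width: 0.0879
gripper_force: 0.0
time_s: 2.18
tool_pos: [0.5672, 0.2603, 0.1899]
orientation: [-0.226, -3.13, 0.004]
force: [-0.9, -0.0, -0.6]
width: 0.0876
gripper_force: 0.0
[{'extent': [281.9, 124.5, 364.3, 225.3], 'p': 0.96}] [{'extent': [0.2, 63.8, 182.0, 229.7], 'p': 0.66}, {'extent': [280.4, 124.4, 364.2, 226.5], 'p': 0.65}]
0.047332023733740444 6328 ((568.8133544921875, 262.7394714355469), (35.32069396972656, 14.157159805297852), 81.89071655273438)
tab 3163 0.29378059783929483 ((555.1607666015625, 262.1495666503906), (141.55064392089844, 42.872047424316406), 81.75896453857422)
```

View pics/w1.png

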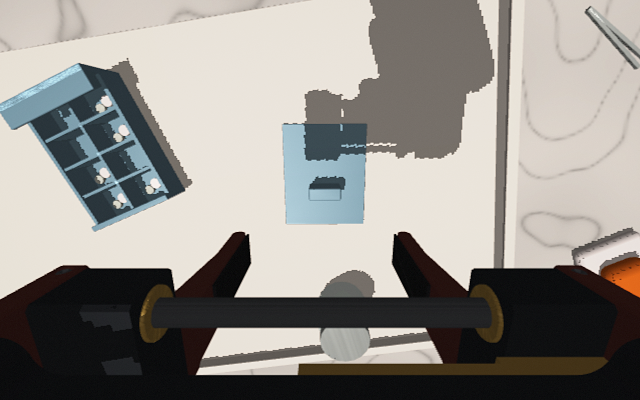

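The wrist view shows the long lid at (325,173) with its tab at (325,190), square to the fingers. The organiser is at (95,145) and the jar at (345,320). I check the jar clearance and the organiser pose from this same picture.

```bash
python3 - <<'E'
from h import *
c=dict(np.load("w1.npz")); W=world(c)
hsv=cv2.cvtColor(c["img"],cv2.COLOR_BGR2HSV)
m=(hsv[...,1]>50)&(hsv[...,0]>85)&(hsv[...,0]<125)&(np.hypot(W[...,0]-.49,W[...,1]-.03)<.12)
p=W[m]
for lo,hi in((.058,.08),(.02,.08),(.043,.058)):
    q=p[(p[:,2]>lo)&(p[:,2]<hi)]; print(lo,len(q),np.median(q[:,2]),cv2.minAreaRect(q[:,:2].astype(np.float32)*1000))
s=dict(np.load("scene0.npz")); V=world(s)[305:355,358:396].reshape(-1,3); V=V[V[:,2]>.03]; print("jar",np.percentile(V,[3,50,97],axis=0).round(3))
print(ctrl.get_obs()["tool_pos"])
E
```

```text
0.058 2789 0.06494454798684662 ((432.9149475097656, 15.49404525756836), (24.491649627685547, 95.79721069335938), 14.853336334228516)
0.02 11007 0.0421076058806877 ((490.2910461425781, 30.20079803466797), (143.3096923828125, 97.68984985351562), 14.894145965576172)
0.043 2117 0.04473669947421295 ((490.41064453125, 30.533702850341797), (143.01625061035156, 96.9073257446289), 14.977914810180664)
jar [[0.715 0.239 0.033]
 [0.748 0.268 0.075]
 [0.761 0.291 0.088]]
[0.56827907 0.26234542 0.19323831]
```

```bash
python3 -m inch '{"travel":[[-0.28,0,1],[0,0,1],[0,0,1],[0,0,1],[0,0,0.8],[0,0,0.4],[0,0,0.24],[0,0,0]],"twist":[0,0,0,0,0,0,0,0],"fingers":[1,1,1,1,1,1,1,1]}'; python3 -m inch '{"travel":[[0,0,0],[0,0,0],[0,0,0],[0,0,0],[0,0,0],[0,0,0],[0,0,0],[0,0,0]],"twist":[0,0,0,0,0,0,0,0],"fingers":[0.3,0.3,0.3,0.3,0.3,0.3,0.3,0.3]}' 3;  python3 -m inch '{"travel":[[0,0,0],[0,0,0],[0,0,-0.3],[0,0,-0.3],[0,0,-0.6],[0,0,-0.8],[0,0,-0.8],[0,0,0]],"twist":[0,0,0,0,0,0,0,0],"fingers":[0.3,0.3,0.3,0.3,0.3,0.3,0.3,0.3]}'
python3 - <<'E'
from h import *
for n in ("side","wrist"):
    c=capture(n); cv2.imwrite(f"pics/{n}2.png",c["img"]); np.savez(f"{n}2.npz",**c)
a=cv2.imread("pics/side2.png")[60:220,240:440]
cv2.imwrite("pics/c2.png",np.hstack([cv2.resize(a,(500,400)),cv2.imread("pics/wrist2.png")[50:350,180:480][:, :]if 0 else cv2.resize(cv2.imread("pics/wrist2.png")[50:350,180:405],(300,400))]))
E
```

```text
time_s: 3.0
tool_pos: [0.5764, 0.261, 0.0291]
orientation: [-0.227, -3.133, 0.001]
force: [-0.2, 0.5, 0.1]
width: 0.088
gripper_force: 0.0
time_s: 3.67
tool_pos: [0.5766, 0.2606, 0.0295]
orientation: [0.227, 3.133, 0.0]
force: [-0.7, 0.5, 0.6]
width: 0.0382
gripper_force: 0.4
time_s: 4.33
tool_pos: [0.5797, 0.2618, 0.1193]
orientation: [0.228, 3.126, 0.007]
force: [1.0, 0.3, -0.7]
width: 0.0359
gripper_force: 3.0
```

View pics/c2.png

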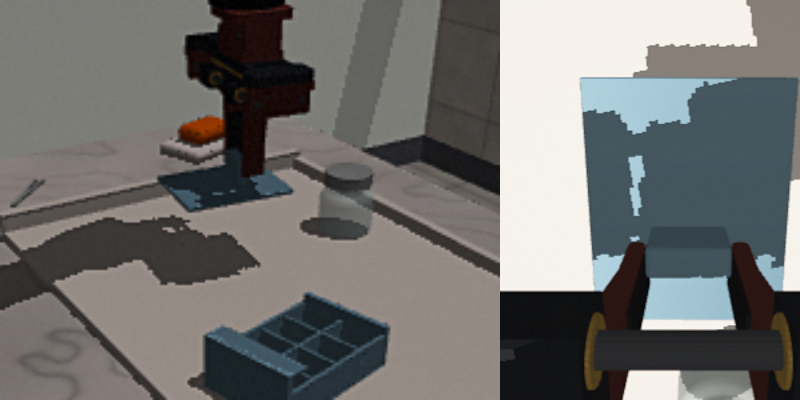

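The lid is held by its tab and clear of the shelf; the close-up from the wrist shows it at about (690,190). I measure its tilt from depth.

```bash
cat >> h.py <<'E'
from scipy.spatial.transform import Rotation as Rn
def lid(c,o,save=None):
    """lid plane and outline in a levelled tool frame: returns tilt (deg, + = hook end low), centre of top face, yaw, grasp offsets"""
    W=world(c); tp=o["tool_pos"]; hsv=cv2.cvtColor(c["img"],cv2.COLOR_BGR2HSV)
    R=Rn.from_rotvec(o["orientation"]).as_matrix(); y=R[:2,1]; a=np.arctan2(y[1],y[0])-np.pi/2
    if a<-np.pi/2:a+=np.pi
    if a>np.pi/2:a-=np.pi
    u=np.array([np.cos(a),np.sin(a)]);v=np.array([-u[1],u[0]])
    D=W-tp; s=D[...,:2]@u; q=D[...,:2]@v; z=D[...,2]
    m=(hsv[...,1]>50)&(hsv[...,0]>85)&(hsv[...,0]<125)&(abs(q)<.065)&(s<.07)&(s>-.13)&(z<.03)&(z>-.09)&((abs(q)>.03)|(s<-.03))
    S,Q,Z=s[m],q[m],z[m]
    k=np.ones(len(S),bool)
    for _ in range(6):
        A=np.c_[S,Q,np.ones(len(S))]; f=np.linalg.lstsq(A[k],Z[k],rcond=None)[0]; r=abs(A@f-Z); k=r<max(.002,1.5*np.median(r[k]))
    th=np.arctan(f[0]); S,Q,Z=S[k],Q[k],Z[k]
    rec=cv2.minAreaRect(np.c_[S/np.cos(th),Q].astype(np.float32)*1000)
    lo,hi=np.percentile(S,[.3,99.7])
    hk=np.array([lo,f[0]*lo+f[2]]); hb=hk+.005*np.array([np.sin(th),-np.cos(th)])  # lower hook edge
    hw=np.r_[tp[:2]+u*hb[0]+v*np.median(Q),tp[2]+hb[1]]
    print("tilt",np.degrees(th).round(2),"roll",np.degrees(f[1]).round(2),"yaw tool",np.degrees(a).round(2),"rect",[np.round(x,1) for x in rec],"n",k.sum())
    print("hook rel tool s,z",hb.round(4),"q",[np.round(x,4) for x in np.percentile(Q,[.5,50,99.5])],"hook world",hw.round(4), "far end s,z",hi.round(4),(f[0]*hi+f[2]).round(4))
    d=hw-np.r_[.4904,.0304,.012]; b=np.radians(14.9); C,Sn=np.cos(b),np.sin(b)
    print("hook in organiser",np.round([C*d[0]+Sn*d[1],-Sn*d[0]+C*d[1],d[2]],4),"tcp in org",np.round([C*(tp[0]-.4904)+Sn*(tp[1]-.0304),-Sn*(tp[0]-.4904)+C*(tp[1]-.0304),tp[2]-.012],4))
    print("t",o["time_s"],"tcp",tp.round(4),"F",o["force"].round(1),"grip",o["gripper_force"],"w",o["width"])
def look():
    c=capture("wrist"); lid(c,ctrl.get_obs()); return c
E
python3 -c "
from h import *
look()"
```

```text
tilt 0.74 roll 0.13 yaw tool -8.3 rect [array([-30.2,   0.4]), array([ 95.3, 103.4]), np.float64(89.9)] n 16818
hook rel tool s,z [-0.0818 -0.0182] q [np.float64(-0.0466), np.float64(0.0002), np.float64(0.0473)] hook world [0.4956 0.2725 0.0956] far end s,z 0.0183 -0.0119
hook in organiser [0.0673 0.2327 0.0836] tcp in org [0.1424 0.2003 0.1018]
t 4.4833 tcp [0.5765 0.2605 0.1138] F [ 0.6 -0.6 -1. ] grip 2.999545969069004 w 0.03618489461772933
```

Gravity alone does not pivot the lid in the grip, so I will lever its tab end up on a support. The jar beyond it is in line with the lid, so I measure its top.

```bash
python3 - <<'E'
from h import *
for n in ("scene0","side0","side2"):
    W=world(dict(np.load(n+".npz"))); 
    m=(abs(W[...,0]-.75)<.06)&(abs(W[...,1]-.265)<.06)&(W[...,2]>.05)&(W[...,2]<.13); p=W[m]
    zt=np.percentile(p[:,2],97); q=p[p[:,2]>zt-.008]
    print(n,len(p),zt.round(4),np.median(q[:,2]).round(4),cv2.minEnclosingCircle(q[:,:2].astype(np.float32)*1000),np.percentile(q[:,0],[2,98]).round(3),np.percentile(q[:,1],[2,98]).round(3), cv2.minEnclosingCircle(p[:,:2].astype(np.float32)*1000))
E
```

```text
scene0 1473 0.0884 0.0869 ((730.8174438476562, 261.94891357421875), 29.109027862548828) [0.706 0.757] [0.237 0.288] ((732.0682983398438, 262.7505798339844), 31.65142059326172)
side0 348 0.0872 0.0861 ((726.2815551757812, 261.4635925292969), 29.602441787719727) [0.699 0.75 ] [0.234 0.287] ((724.6295166015625, 260.12774658203125), 31.721878051757812)
side2 345 0.0874 0.0862 ((726.082763671875, 260.103515625), 29.114194869995117) [0.699 0.749] [0.235 0.286] ((723.7471313476562, 258.81390380859375), 31.585506439208984)
```

```bash
python3 -m inch '{"travel":[[-0.4,0.08,-0.17],[-0.7,0.14,0],[-0.9,0.18,0],[-0.8,0.16,0],[-0.4,0.08,0],[-0.1,0.03,0],[0,0,0.25],[0,0,0.2]],"twist":[0,0,0,0,0,0,0,0],"fingers":[0.3,0.3,0.3,0.3,0.3,0.3,0.3,0.3]}'; python3 -m inch '{"travel":[[0,0,0.07],[0,0,0.07],[0,0,0.07],[0,0,0.07],[0,0,0.07],[0,0,0]],"twist":[0,0,0,0,0,0],"fingers":[0.3,0.3,0.3,0.3,0.3,0.3]}'
python3 -c "
from h import *
look()"
```

```text
time_s: 5.15
tool_pos: [0.6761, 0.2662, 0.1034]
orientation: [-0.227, -3.131, 0.001]
force: [0.0, -0.0, -0.9]
width: 0.0361
gripper_force: 3.0
time_s: 5.65
tool_pos: [0.6772, 0.2663, 0.0943]
orientation: [-0.227, -3.133, -0.0]
force: [-0.8, 0.1, -1.7]
width: 0.036
gripper_force: 3.0
tilt 22.62 roll 0.03 yaw tool -8.29 rect [array([-29.1,  -0.4]), array([93.4, 95. ]), np.float64(0.2)] n 12119
hook rel tool s,z [-0.0679 -0.0464] q [np.float64(-0.0473), np.float64(-0.0003), np.float64(0.0466)] hook world [0.6102 0.2757 0.048 ] far end s,z 0.0149 -0.0065
hook in organiser [0.1789 0.2062 0.036 ] tcp in org [0.2414 0.1798 0.0824]
t 5.7 tcp [0.6774 0.2662 0.0944] F [-0.2  0.4 -0.6] grip 2.999500147998333 w 0.03612137479357458
```

The lid now holds a 22° tilt with the hook end low. I raise it, turn it to the organiser's yaw and carry it over.

```bash
python3 -m inch '{"travel":[[0,0,-0.3],[0,0,-0.5],[0,0,-0.4],[0,0,-0.2],[0,0,0],[0,0,0],[0,0,0],[0,0,0]],"twist":[0,-0.4,-0.8,-0.9,-0.9,-0.9,-0.8,-0.36],"fingers":[0.3,0.3,0.3,0.3,0.3,0.3,0.3,0.3]}'; python3 -m inch '{"travel":[[0.3,-0.26,0],[0.6,-0.51,0],[0.85,-0.72,0],[0.85,-0.72,0],[0.85,-0.72,0],[0.85,-0.72,0],[0.85,-0.72,0],[0.85,-0.72,0]],"twist":[0,0,0,0,0,0,0,0],"fingers":[0.3,0.3,0.3,0.3,0.3,0.3,0.3,0.3]}'; python3 -m inch '{"travel":[[0.6,-0.51,0],[0.34,-0.29,0],[0.1,-0.09,0],[0,0,0],[0,0,0]],"twist":[0,0,0,0,0],"fingers":[0.3,0.3,0.3,0.3,0.3]}'
python3 - <<'E'
from h import *
c=look(); s=capture("side")
cv2.imwrite("pics/c3.png",np.hstack([cv2.resize(s["img"][120:250,270:430],(440,358)),cv2.resize(c["img"],(360,358))]))
E
```

```text
time_s: 6.37
tool_pos: [0.6781, 0.2659, 0.1377]
orientation: [-0.411, 3.113, 0.0]
force: [0.3, -0.2, -1.0]
width: 0.036
gripper_force: 3.0
time_s: 7.03
tool_pos: [0.5424, 0.0709, 0.1376]
orientation: [-0.406, 3.113, -0.0]
force: [0.1, -1.0, -0.5]
width: 0.036
gripper_force: 3.0
time_s: 7.45
tool_pos: [0.5208, 0.0399, 0.1371]
orientation: [-0.409, 3.113, 0.001]
force: [0.3, 0.6, -1.7]
width: 0.0358
gripper_force: 3.0
tilt 24.16 roll 0.07 yaw tool 15.0 rect [array([-28.6,  -0.6]), array([95. , 92.5]), np.float64(89.9)] n 11694
hook rel tool s,z [-0.0662 -0.0476] q [np.float64(-0.0476), np.float64(-0.0012), np.float64(0.0464)] hook world [0.4571 0.0219 0.0893] far end s,z 0.0148 -0.0058
hook in organiser [-0.0343  0.0004  0.0773] tcp in org [0.0319 0.0017 0.1249]
t 7.5 tcp [0.5208 0.0403 0.1369] F [-0.1  0.7 -1.3] grip 2.999863028526306 w 0.035916034502452426
```

View pics/c3.png

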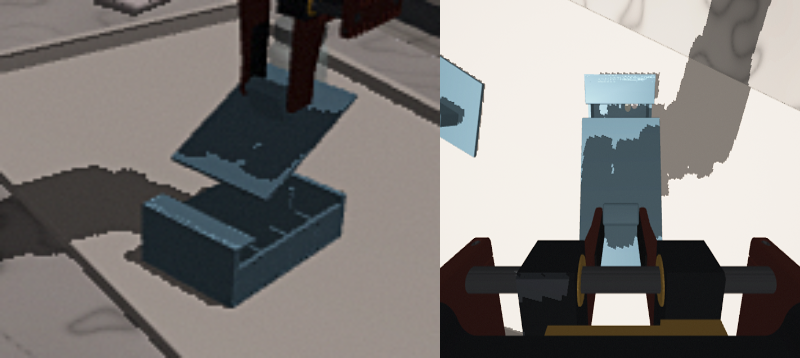

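The side view shows the tilted lid above the organiser with its hooking edge just past the lip (bottom corner near (265,195)). In the wrist view it is square with the lip at (620,88). I lower it, then slide it under.

```bash
python3 -m inch '{"travel":[[0,0,0.2],[0,0,0.4],[0,0,0.4],[0,0,0.2],[0,0,0.1],[0,0,0],[0,0,0]],"twist":[0,0,0,0,0,0,0],"fingers":[0.3,0.3,0.3,0.3,0.3,0.3,0.3]}'; python3 -m inch '{"travel":[[0.1,0,0],[0.2,0,0],[0.2,0,0],[0.2,0,0],[0.1,0,0],[0,0,0],[0,0,0]],"twist":[0,0,0,0,0,0,0],"fingers":[0.3,0.3,0.3,0.3,0.3,0.3,0.3]}'
python3 - <<'E'
from h import *
look()
E
```

```text
time_s: 8.13
tool_pos: [0.5197, 0.0388, 0.0976]
orientation: [0.408, -3.115, -0.0]
force: [-0.5, -0.3, -2.1]
width: 0.0357
gripper_force: 3.0
time_s: 8.72
tool_pos: [0.4962, 0.0323, 0.0978]
orientation: [-0.407, 3.115, 0.0]
force: [0.7, 1.5, -1.5]
width: 0.0362
gripper_force: 3.0
tilt 24.6 roll 0.02 yaw tool 14.9 rect [array([-20.7,  -0.4]), array([95.1, 76.6]), np.float64(89.8)] n 8596
hook rel tool s,z [-0.0514 -0.0416] q [np.float64(-0.0474), np.float64(-0.001), np.float64(0.0467)] hook world [0.4471 0.0182 0.0562] far end s,z 0.0148 -0.0058
hook in organiser [-0.045  -0.0007  0.0442] tcp in org [0.0064 0.0004 0.0857]
t 8.7667 tcp [0.4965 0.0324 0.0977] F [-0.2  0.1 -0.3] grip 2.999948523938656 w 0.03620172964297303
```

The hook edge is now under the lip at about x = -60, z = 38 mm. The swing down follows an arc about that edge.

```bash
python3 -m inch '{"travel":[[0,0,0.08],[0,0,0.07],[-0.06,0,0.08],[-0.06,0,0.08],[-0.05,0,0.08],[-0.05,0,0.08],[-0.05,0,0.08],[-0.05,0,0.08]],"twist":[0,0,0,0,0,0,0,0],"fingers":[0.3,0.3,0.3,0.3,0.3,0.3,0.3,0.3]}'; python3 -m inch '{"travel":[[-0.04,0,0.09],[-0.04,0,0.09],[-0.03,0,0.08],[0,0,0],[0,0,0]],"twist":[0,0,0,0,0],"fingers":[0.3,0.3,0.3,0.3,0.3]}'
python3 - <<'E'
from h import *
look()
E
```

```text
time_s: 9.43
tool_pos: [0.5058, 0.0349, 0.0784]
orientation: [0.407, -3.115, -0.0]
force: [0.8, 0.2, -0.2]
width: 0.0357
gripper_force: 3.0
time_s: 9.85
tool_pos: [0.5085, 0.0356, 0.0706]
orientation: [0.407, -3.114, 0.0]
force: [-1.0, -0.3, -1.8]
width: 0.0359
gripper_force: 3.0
tilt 5.06 roll 0.04 yaw tool 14.9 rect [array([-23.3,  -0.2]), array([85.2, 95.2]), np.float64(0.0)] n 11957
hook rel tool s,z [-0.0651 -0.024 ] q [np.float64(-0.0472), np.float64(-0.0003), np.float64(0.0468)] hook world [0.4457 0.0185 0.0467] far end s,z 0.0175 -0.0117
hook in organiser [-0.0463  0.0001  0.0347] tcp in org [0.0188 0.0004 0.0587]
t 9.9 tcp [0.5085 0.0356 0.0707] F [-0.2 -0.2 -1.4] grip 3.000017926096916 w 0.03611952046317332
```

```bash
python3 -m inch '{"travel":[[-0.02,0,0.05],[-0.02,0,0.05],[-0.02,0,0.05],[-0.01,0,0.05],[0,0,0.05],[0,0,0],[0,0,0]],"twist":[0,0,0,0,0,0,0],"fingers":[0.3,0.3,0.3,0.3,0.3,0.3,0.3]}'
python3 - <<'E'
from h import *
look()
E
```

```text
time_s: 10.48
tool_pos: [0.5107, 0.0362, 0.0632]
orientation: [0.407, -3.115, -0.0]
force: [-0.1, -0.7, -1.2]
width: 0.0361
gripper_force: 3.0
tilt -0.05 roll 0.02 yaw tool 14.89 rect [array([-23.6,  -0.1]), array([88. , 95.2]), np.float64(0.0)] n 11863
hook rel tool s,z [-0.0675 -0.0181] q [np.float64(-0.0472), np.float64(0.0039), np.float64(0.0468)] hook world [0.4444 0.0226 0.0451] far end s,z 0.0181 -0.0132
hook in organiser [-0.0464  0.0043  0.0331] tcp in org [0.0211 0.0004 0.0512]
t 10.5333 tcp [0.5106 0.0362 0.0632] F [ 0.3 -0.4 -1.2] grip 2.999968081712723 w 0.035815092897607884
```

Flat and seated. I let go, retreat upwards and check.

```bash
python3 -m inch '{"travel":[[0,0,0],[0,0,0],[0,0,0],[0,0,0],[0,0,-0.3],[0,0,-0.8],[0,0,-1],[0,0,-1]],"twist":[0,0,0,0,0,0,0,0],"fingers":[0.5,0.7,0.9,1,1,1,1,1]}'; python3 -m inch '{"travel":[[0,0,-1],[0,0,-0.5],[0,0,0],[0,0,0]],"twist":[0,0,0,0],"fingers":[1,1,1,1]}'
python3 - <<'E'
from h import *
c=capture("wrist"); W=world(c); hsv=cv2.cvtColor(c["img"],cv2.COLOR_BGR2HSV); s=capture("side")
b=np.radians(14.9); d=W-np.r_[.4904,.0304,.012]; X=np.cos(b)*d[...,0]+np.sin(b)*d[...,1]; Y=-np.sin(b)*d[...,0]+np.cos(b)*d[...,1]; Z=d[...,2]
m=(hsv[...,1]>50)&(hsv[...,0]>85)&(hsv[...,0]<125)&(abs(X)<.09)&(abs(Y)<.07)
for lo,hi in((.034,.0405),(.06,.08)):
    k=m&(Z>lo)&(Z<hi); print(lo,k.sum(),np.median(Z[k]).round(4),cv2.minAreaRect(np.c_[X[k],Y[k]].astype(np.float32)*1000))
k=m&(Z>.034)&(Z<.0405); print("plane",np.linalg.lstsq(np.c_[X[k],Y[k],np.ones(k.sum())],Z[k],rcond=None)[0])
cv2.imwrite("pics/c4.png",np.hstack([cv2.resize(s["img"][120:250,270:430],(440,358)),cv2.resize(c["img"],(360,358))]))
E
```

```text
time_s: 11.2
tool_pos: [0.5102, 0.036, 0.1577]
orientation: [0.407, -3.114, 0.0]
force: [0.8, 1.1, -0.4]
width: 0.0857
gripper_force: 0.0
time_s: 11.53
tool_pos: [0.5113, 0.0363, 0.2025]
orientation: [-0.407, 3.113, 0.0]
force: [-0.6, 0.1, -1.3]
width: 0.0874
gripper_force: 0.0
0.034 7478 0.0381 ((12.514812469482422, 0.18306732177734375), (94.49724578857422, 118.30847930908203), 89.96700286865234)
0.06 493 0.0678 ((11.586017608642578, -0.49149322509765625), (13.241236686706543, 35.87689971923828), 0.2670228183269501)
plane [-0.0005984   0.00090412  0.03807253]
```

View pics/c4.png

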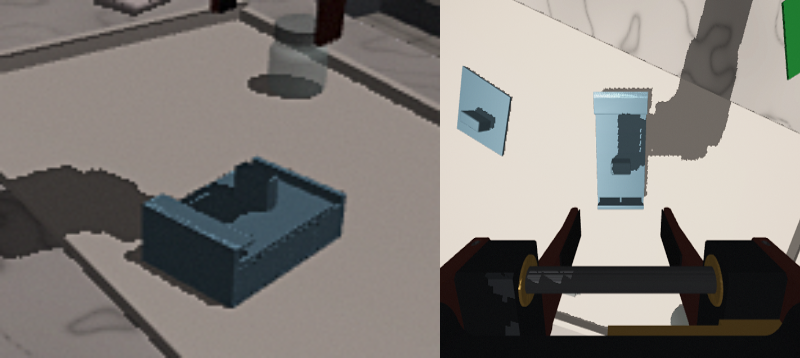

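Both views show the lid flat under the lip, with its tab at x = 11.6 mm, so the lid sits at x = -3.4 mm, square and level. The gripper is clear.

```bash
python3 -c "
from bench import workorder
print(workorder.finish_job())"
```

```text
the job is handed in; nothing more can be done
None
```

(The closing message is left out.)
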